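Release the ratchet and open the green card tray

TASK

The green card tray has to be opened up for reloading. Flip the red-knobbed ratchet lever on its follower over to the released side, then slide the follower by its green tab all the way back to the stop at the tray's far end, leave the lever flipped over and let go. Do not touch the grey tray.

Things in the scene. Friction and masses are not known exactly. Their poses are not given: they have to be found in the camera images.
- green_tray: Fixed green open box, 300 (x) x 150 (y) x 55 mm high. Origin: centre of its underside. x along its length: card pack at the -x end (near the robot, divider tabs up to z 0.092 m), rear stop at +x. Yaw within 0.25 rad of the world's. A steel sawtooth rack runs outside the -y wall, up to 91 mm from the centre line, top at z 0.075 m. The grey sliding follower stands in it.
- green_grip (a point): Point in the green grip tab on top of the follower plate: an upright block 14 mm thick (x), 30 mm wide (y), z 0.085 to 0.135 m; the point is at its middle, z 0.118 m, 25 mm to +y of the tray's centre line. Axes as the tray's; x = backward, the way to slide. Pinch it from above, fingers closing along x. It slides with about 2 N of friction and stays where left.
- green_lever (a point): Centre of the red 18 mm ball knob on the ratchet lever (7 mm rod, 50 mm long, rides on the follower), 47 mm to +x of green_grip; pivot axis along x, 77 mm to -y of green_grip, z 0.080 m. Locked: knob leans outward, 93-105 mm to -y of green_grip, z 0.12-0.13 m. Push it to +y past upright (under 2 N): it falls over and stays, 49 mm to -y of green_grip, z 0.121 m, pawl lifted.
- green_follower (a joint): Position of the green tray's follower along the tray in m: 0 = forward by the cards, 0.130 = fully back at the rear stop. Starts between about 0.015 and 0.055. With the lever locked it can ratchet forward, but goes back at most one 12 mm tooth.
- grey_tray: An identical tray with grey walls and a grey tab beside the green one, with its own follower, red-knobbed lever and cards; not to be touched. Origin: centre of its underside; x along its 300 mm length (cards at -x), y across (150 mm; rack and lever knob reach 91 mm to -y), z up. Its tab's top is at z 0.135 m.

How it is judged:
On the way:
1. the green tray's lever is flipped over to the released side before the follower has gone back (y of green_lever in the frame of green_grip above -0.06 m and value of joint green_follower below 0.08 m), for 0.2 s.
At the end, for the whole second after the job is handed in: The green follower is at rest within 15 mm of its rear stop (joint above 0.115 of 0.130 m) and its lever is still flipped to the released side (knob less than 60 mm to -y of green_grip) (value of joint green_follower above 0.115 m and velocity of joint green_follower between -0.01 and 0.01 m/s and y of green_lever in the frame of green_grip above -0.06 m); the robot touches nothing.
It fails at once if the robot touches the grey tray (more than 2 N) (contact force between any of the fingers, the arm and grey_tray above 2 N).
It also fails if it takes over 40 s, if anything falls off the work surface, if the arm or the gripper's body presses on something with over 40 N, if the wrist force passes 120 N, or if a joint passes its speed limit or range.

ROBOT

A 7-joint arm with a two-finger parallel gripper is mounted at the origin on the work surface. World frame = base frame: x ahead of the robot, y to its left, z up, the work surface at z = 0. Lengths are in m, angles in rad, forces in N, time in s.
With the tool pointing down it reaches from about 0.35 to 0.9 m from the base axis. Payload 8.1 kg.
Tool frame: the origin (TCP) lies at the centre of the arm's flange, where the gripper is bolted on; the fingertips stand 178 mm ahead of it and the grasp point (between the pads) lies 159 mm ahead of it; z points along the fingers, y is the direction in which the jaws open and shut (so a half turn about z gives the same grasp; the last joint's range is limited). The gripper opens to 92 mm and grips with 3 to 60 N. Pads are 19 mm wide; open, the fingers measure 130 mm over their backs; the gripper's body (75 mm by 190 mm) begins 47 mm behind the grasp point.
Start: joints at [-1.225, 0.434, 0.025, 1.573, -0.012, 1.134, -0.075], TCP at [0.271, 0.563, 0.405] pointing down, gripper open.
Joint ranges: [-2.62, 2.62], [-0.44, 2.09], [-1.27, 1.32], [0.08, 2.57], [-1.32, 4.46], [0.12, 2], [-2.74, 2.74]. Speed limits (rad/s): [2.22, 2.22, 3.01, 3.01, 3.14, 3.14, 3.14].

INTERFACE

Orientations are given as a rotation vector (axis times angle).
In Python, from cell import arm, get_image, camera_model gives the robot as it stands. The module is installed in compiled form; this text tells all that it offers.
- The arm moves only by the shell command python3 -m pendant 'ROWS' [FORCE]. ROWS is JSON, a list that holds one entry, the list of rows, each a list of 7 numbers: the shift along the tool's x, y, z in mm, then the turn, a rotation vector about the tool's x, y, z in rad, then the closure, from -1 (fully open) to 1 (shut). In form: [[[x, y, z, rx, ry, rz, hand], ...]]. A call has 1 to 20 rows; each row is the pose to reach, as a shift and turn from the pose commanded when the call began, along the tool's axes at that moment; what a row does not reach only later rows make up. A row lasts 1/8 s, in which the tool goes at most 62.5 mm and 10.7 degrees, less where a joint would pass 70% of its speed; a pose out of reach is approached as far as the arm can. A call with a gripper value outside its range is refused whole. The fingers move at their own pace and stop on an object; FORCE is the grip in N (left out, the last holds). Time passes only in rows, so rows that repeat a pose let the fingers close. It gives the time, the measured TCP pose, the force and the opening at its end, in the units of the state.
- arm.observe(): the state, without advancing time (a new reading comes with each control period).
- get_image(name): name is "scene" or "top"; returns the picture (400x640x3 uint8, red, green, blue); there is no depth.
- camera_model(name): a dict with "fx", "fy", "cx", "cy" (pixels), "position" and "orientation" of the camera in the world. Camera axes: x right, y down, z forward; pixel columns grow to the right and rows downward; lengths in m; the calibration is good to about 2 mm. A picture is of the moment at which its call begins. camera_model takes no time and is no camera call.
- arm.sign_off(): hands the job in, once; it reports no verdict.
The state is a dict: "clock": time; "joints": joint angles; "dq": joint speeds; "joint_efforts": joint torques, N m; "position": TCP position; "ee_rot": TCP orientation; "force": force on the tool from outside, world axes, zero at the start; "ft_torque": the same for the moment, N m; "width": opening from 0.0 (shut) to 1.0 (fully open).
Only numpy, scipy, OpenCV 4.12 (cv2) and the standard library are available. Lean on these libraries where they do the work, as an engineer would, in place of code of your own. Each camera call takes 0.05 s, during which the arm holds its last target.

## Working session

There is one attempt and no reset: what is moved stays moved. The work goes in short steps, Python scripts to look and compute and a shell command to move; the robot and the scene stay as the last step left them, time stands still between calls to the robot, and variables do not carry over. Pictures are saved under pics/ and viewed, and the job is handed in when it is done.

```bash
mkdir -p pics
python3 - <<'E'
from cell import arm,get_image,camera_model
import cv2
for n in("scene","top"):
    cv2.imwrite(f"pics/{n}0.png",get_image(n)[:,:,::-1]); print(n,camera_model(n))
s=arm.observe();print({k:s[k] for k in("clock","position","ee_rot","width","force")})
E
```

```text
scene {'fx': 454.306066257404, 'fy': 454.306066257404, 'cx': 326.3173820337575, 'cy': 198.10002615465646, 'position': array([ 0.85015884, -0.30360203,  0.71461695]), 'orientation': array([-2.33187223, -1.13131347,  0.3476557 ])}
top {'fx': 373.59645404999196, 'fy': 373.59645404999196, 'cx': 315.3556406298791, 'cy': 196.03771969352115, 'position': array([ 0.46497107, -0.0182489 ,  0.74236433]), 'orientation': array([-2.19052148,  2.17029185, -0.07742675])}
{'clock': 0.1, 'position': array([0.27111662, 0.5629226 , 0.40405297]), 'ee_rot': array([-6.99127459e-01, -3.06263996e+00,  2.10796935e-03]), 'width': 0.9983137847319118, 'force': array([-0.59365141,  0.12311447, -0.83425813])}
```

View pics/scene0.png

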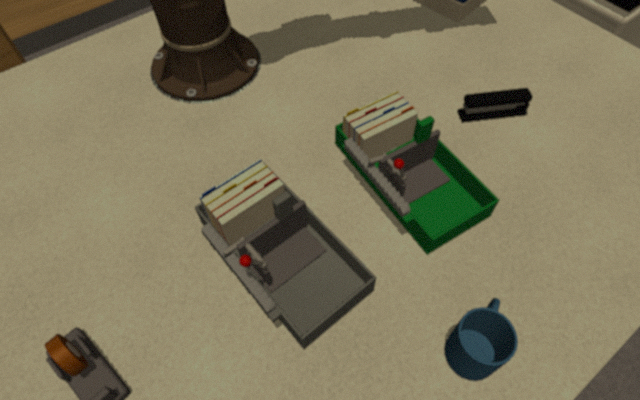

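View pics/top0.png

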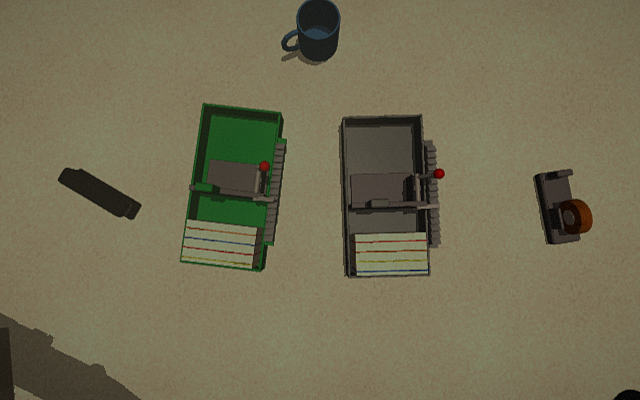

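The top view shows the green tray on the left (image up is +x, left is +y), with its red knob near (264,167) and its tab near (203,187). In the scene view the knob is near (399,163) and the tab near (424,130). Next I measure these properly.

```bash
cat > h.py <<'E'
import numpy as np, cv2
from scipy.spatial.transform import Rotation as R
from cell import arm,get_image,camera_model
def ray(n,p):
    m=camera_model(n); d=np.array([(p[0]-m["cx"])/m["fx"],(p[1]-m["cy"])/m["fy"],1.])
    return np.array(m["position"]),R.from_rotvec(m["orientation"]).apply(d)
def onz(n,p,z):
    c,d=ray(n,p); return c+d*(z-c[2])/d[2]
def tri(p,q):
    a,u=ray("scene",p);b,v=ray("top",q);u/=np.linalg.norm(u);v/=np.linalg.norm(v)
    t=np.linalg.lstsq(np.c_[u,-v],b-a,rcond=None)[0]
    P,Q=a+t[0]*u,b+t[1]*v
    return (P+Q)/2,np.linalg.norm(P-Q)
def blobs(im,kind,amin=15):
    h=cv2.cvtColor(im,cv2.COLOR_RGB2HSV); H,S,V=cv2.split(h)
    m=((H<6)|(H>174))&(S>180)&(V>90) if kind=="red" else (H>45)&(H<80)&(S>120)&(V>30)
    n,l,st,c=cv2.connectedComponentsWithStats(m.astype(np.uint8))
    return [(c[i].round(1),st[i]) for i in range(1,n) if st[i][4]>=amin],m,l
E
python3 - <<'E'
from h import *
for n in("scene","top"):
    im=get_image(n)
    for k in("red","green"):
        b,m,l=blobs(im,k); print(n,k,[(list(c),list(s)) for c,s in b])
    c=im[85:260,320:510] if n=="scene" else im[90:280,170:300]
    cv2.imwrite(f"pics/{n}1.png",cv2.resize(c[:,:,::-1],None,fx=4 if n=="scene" else 3,fy=4 if n=="scene" else 3,interpolation=cv2.INTER_CUBIC)[:600,:800])
E
```

```text
scene red [([np.float64(398.6), np.float64(162.7)], [np.int32(394), np.int32(159), np.int32(10), np.int32(9), np.int32(69)]), ([np.float64(244.5), np.float64(260.0)], [np.int32(240), np.int32(255), np.int32(10), np.int32(11), np.int32(89)])]
scene green [([np.float64(421.4), np.float64(130.8)], [np.int32(396), np.int32(117), np.int32(38), np.int32(33), np.int32(386)]), ([np.float64(440.4), np.float64(200.8)], [np.int32(336), np.int32(124), np.int32(162), np.int32(130), np.int32(5421)]), ([np.float64(376.6), np.float64(164.0)], [np.int32(375), np.int32(162), np.int32(4), np.int32(5), np.int32(16)])]
top red [([np.float64(263.8), np.float64(165.3)], [np.int32(260), np.int32(162), np.int32(9), np.int32(8), np.int32(53)]), ([np.float64(439.8), np.float64(172.8)], [np.int32(436), np.int32(169), np.int32(8), np.int32(8), np.int32(50)])]
top green [([np.float64(237.7), np.float64(141.6)], [np.int32(191), np.int32(103), np.int32(95), np.int32(94), np.int32(3986)]), ([np.float64(188.6), np.float64(204.9)], [np.int32(186), np.int32(190), np.int32(6), np.int32(31), np.int32(69)]), ([np.float64(233.2), np.float64(216.4)], [np.int32(180), np.int32(193), np.int32(93), np.int32(79), np.int32(2062)])]
```

View pics/scene1.png

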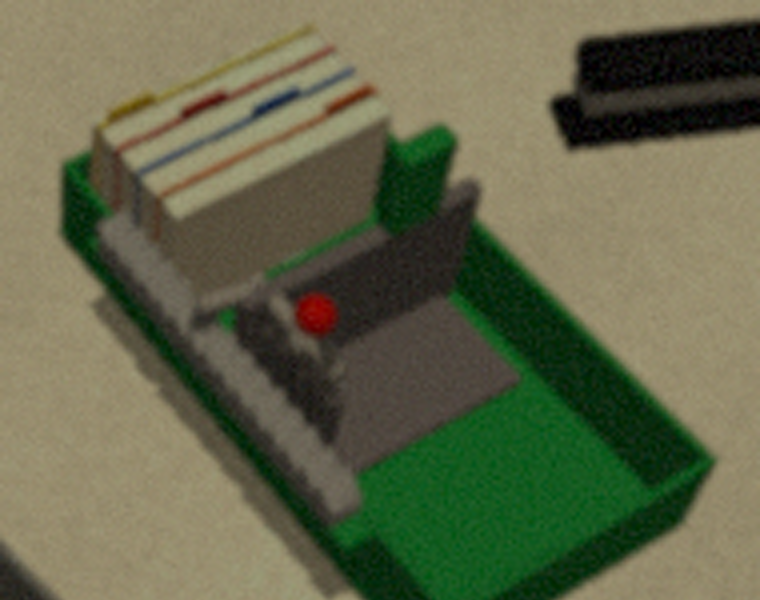

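View pics/top1.png

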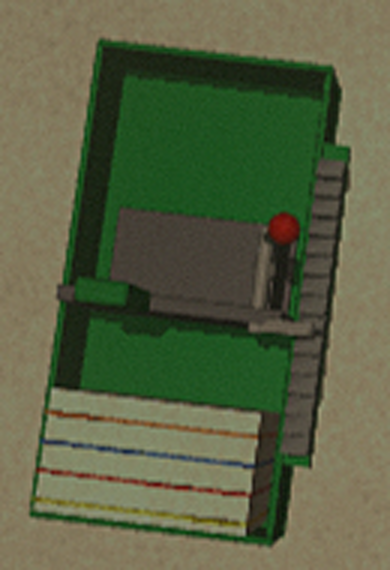

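The zoomed views show the following:
- **Tray rim:** corners in the top crop are about (100,42), (333,68), (32,515) and (275,543).
- **Green tab:** its top is at about (102,288) in the top crop, and at (425,143) in the scene crop.
- **Knob:** it is red, at (283,228) in the top crop.

Run:
```python
from h import *
np.set_printoptions(precision=4,suppress=True)
cr=[onz("top",(170+x/3,90+y/3),.055) for x,y in((100,42),(333,68),(275,543),(32,515))]
cr=np.array(cr);print(cr, [np.linalg.norm(cr[i]-cr[(i+1)%4]) for i in range(4)])
cs=np.array([onz("scene",(320+x/4,85+y/4),.055) for x,y in((713,462),(65,170))]);print("scene far-left,near-right",cs)
k,e=tri((398.6,162.7),(263.8,165.3));print("knob",k,e)
kg,e=tri((244.5,260.0),(439.8,172.8));print("grey knob",kg,e)
t,e=tri((320+425/4,85+143/4),(170+102/3,90+287/3));print("tabtop",t,e)
ctr=cr.mean(0); 
ex=(cr[0]-cr[3])+(cr[1]-cr[2]);yaw=np.arctan2(ex[1],ex[0]);print("ctr",ctr,"yaw",yaw)
Rz=R.from_euler('z',-yaw)
for n,p in(("knob",k),("tab",t),("gk",kg)):print(n,"in tray",Rz.apply(p-ctr))
print("tab by top@.135",Rz.apply(onz("top",(170+102/3,90+287/3),.135)-ctr))
print("knob-tab",Rz.apply(k-t))
s=arm.observe();print(R.from_rotvec(s["ee_rot"]).as_matrix())
```

```text
[[0.689  0.1979 0.055 ]
 [0.6736 0.0513 0.055 ]
 [0.3796 0.0817 0.055 ]
 [0.3949 0.2298 0.055 ]] [np.float64(0.1473888740781927), np.float64(0.29557781599648203), np.float64(0.1489485205765039), np.float64(0.29587329107777677)]
scene far-left,near-right [[0.6915 0.198  0.055 ]
 [0.3844 0.0842 0.055 ]]
knob [0.5614 0.0704 0.1318] 0.00018307177237374762
grey knob [ 0.5521 -0.2203  0.1285] 0.00034491412041852084
tabtop [0.5264 0.1668 0.1373] 0.0006312220072968054
ctr [0.5343 0.1402 0.055 ] yaw -0.10550282337458325
knob in tray [ 0.0343 -0.0665  0.0768]
tab in tray [-0.0106  0.0257  0.0823]
gk in tray [ 0.0557 -0.3566  0.0735]
tab by top@.135 [-0.0106  0.0261  0.08  ]
knob-tab [ 0.0449 -0.0922 -0.0055]
[[-0.901   0.4339 -0.0003]
 [ 0.4339  0.901  -0.0009]
 [-0.0001 -0.0009 -1.    ]]
```

```bash
cat >> h.py <<'E'
CTR=np.array([.5352,.1405]);YAW=-.1055
def goal(tx,ty,z):
    c,s=np.cos(YAW),np.sin(YAW); w=np.array([CTR[0]+c*tx-s*ty,CTR[1]+s*tx+c*ty,z])
    st=arm.observe();M=R.from_rotvec(st["ee_rot"]).as_matrix()
    T=np.c_[[-s,c,0],[c,s,0],[0,0,-1]]
    print("world",w.round(4),"shift mm",(M.T@(w-st["position"])*1000).round(1),"rot",R.from_matrix(M.T@T).as_rotvec().round(4))
    d=st["position"][:2]-CTR
    print("now tray xy",np.array([c*d[0]+s*d[1],-s*d[0]+c*d[1]]).round(4),"z",st["position"][2].round(4),"F",np.round(st["force"],1),"w",st["width"],"t",st["clock"])
E
python3 - <<'E'
from h import *
goal(.034,-.105,.36)
E
```

```text
world [0.558  0.0325 0.36  ] shift mm [-488.6 -353.5   44.6] rot [-7.0000e-04  7.0000e-04  1.2275e+00]
now tray xy [-0.3071  0.3923] z 0.4042 F [ 1.  -0.5 -0.3] w 1.0007226690948905 t 0.2
```

```bash
python3 -m pendant '[[[-245,-177,0,0,0,0.6,1],[-245,-177,0,0,0,0.6,1],[-245,-177,0,0,0,0.6,1],[-489,-354,44,0,0,1.227,1],[-489,-354,44,0,0,1.227,1],[-489,-354,44,0,0,1.227,1],[-489,-354,44,0,0,1.227,1],[-489,-354,44,0,0,1.227,1],[-489,-354,44,0,0,1.227,1],[-489,-354,44,0,0,1.227,1],[-489,-354,44,0,0,1.227,1],[-489,-354,44,0,0,1.227,1],[-489,-354,44,0,0,1.227,1],[-489,-354,44,0,0,1.227,1]]]' 20
python3 - <<'E'
from h import *
goal(.034,-.105,.294)
E
```

```text
clock: 1.95
position: [0.5579, 0.0332, 0.3609]
ee_rot: [-2.333, -2.104, -0.001]
force: [-0.3, 0.3, 0.2]
width: 0.004
world [0.558  0.0325 0.294 ] shift mm [-0.7  0.2 66.9] rot [-0.     -0.0005  0.0024]
now tray xy [ 0.0338 -0.1044] z 0.3609 F [-0.3  0.3  0.2] w 0.00420166383815088 t 1.95
```

```bash
python3 -m pendant '[[[0,0,40,0,0,0,1],[0,0,66,0,0,0,1],[0,0,66,0,0,0,1],[0,0,66,0,0,0,1]]]'
python3 - <<'E'
from h import *
im=get_image("scene");cv2.imwrite("pics/s2.png",cv2.resize(im[60:260,280:540,::-1],None,fx=3,fy=3))
E
```

```text
clock: 2.45
position: [0.5585, 0.0322, 0.2958]
ee_rot: [2.334, 2.102, 0.002]
force: [0.4, -0.1, 0.2]
width: 0.007
```

View pics/s2.png

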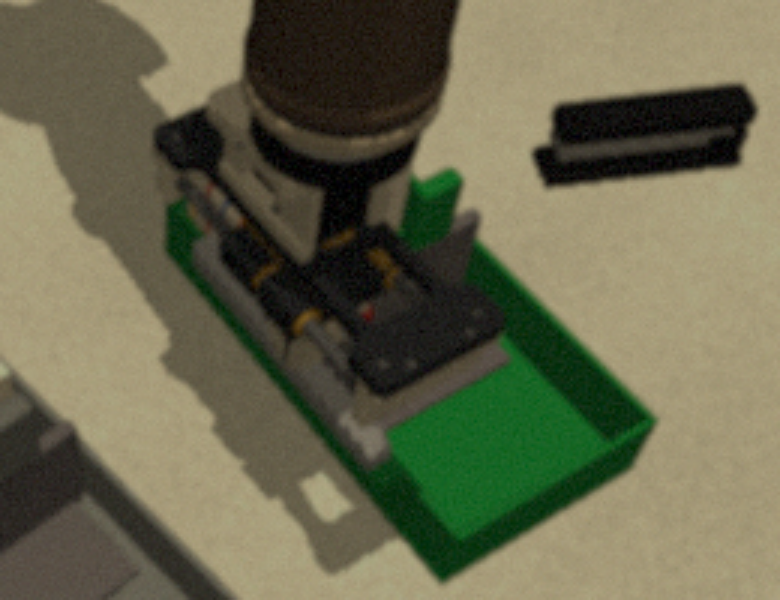

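The knob (367,313 in the crop) is visible under the gripper and the closed fingers are on its outer side. I can now push it in +y.

```bash
python3 -m pendant '[[[10,0,0,0,0,0,1],[18,0,0,0,0,0,1],[24,0,0,0,0,0,1],[30,0,0,0,0,0,1],[36,0,0,0,0,0,1],[42,0,0,0,0,0,1],[48,0,0,0,0,0,1],[50,0,0,0,0,0,1],[50,0,0,0,0,0,1],[50,0,0,0,0,0,1]]]'
python3 -m pendant '[[[-20,0,0,0,0,0,1],[-20,0,-60,0,0,0,0],[-20,0,-60,0,0,0,0],[80,0,-90,0,0,0,0],[120,-40,-90,0,0,0,0],[120,-40,-90,0,0,0,0],[120,-40,-90,0,0,0,0]]]'
python3 - <<'E'
from h import *
ims={n:get_image(n) for n in("scene","top")}
for n in ims: print(n,[(list(c),s[4]) for c,s in blobs(ims[n],"red",5)[0]])
cv2.imwrite("pics/s3.png",ims["scene"][:,:,::-1]);cv2.imwrite("pics/t3.png",ims["top"][:,:,::-1])
goal(-.0106,.0257,.277)
E
```

```text
clock: 3.75
position: [0.5634, 0.0814, 0.2947]
ee_rot: [2.335, 2.101, -0.0]
force: [0.6, 0.5, 0.2]
width: 0.004
clock: 4.62
position: [0.5353, 0.2068, 0.3843]
ee_rot: [-2.33, -2.106, 0.0]
force: [-0.1, -1.2, -0.3]
width: 0.497
scene [([np.float64(420.0), np.float64(153.6)], np.int32(64)), ([np.float64(244.7), np.float64(260.0)], np.int32(93))]
top [([np.float64(237.8), np.float64(162.8)], np.int32(63)), ([np.float64(439.3), np.float64(172.7)], np.int32(61)), ([np.float64(387.0), np.float64(241.0)], np.int32(9)), ([np.float64(421.0), np.float64(240.0)], np.int32(11)), ([np.float64(221.0), np.float64(251.0)], np.int32(5)), ([np.float64(230.0), np.float64(252.0)], np.int32(5)), ([np.float64(247.5), np.float64(254.0)], np.int32(8))]
world [0.5274 0.1672 0.277 ] shift mm [-37.2  -5.1 107.4] rot [-0.0001  0.0009 -0.0007]
now tray xy [-0.0055  0.063 ] z 0.3843 F [ 0.4 -0.7  0.4] w 0.5022565359766782 t 4.725
```

View pics/s3.png

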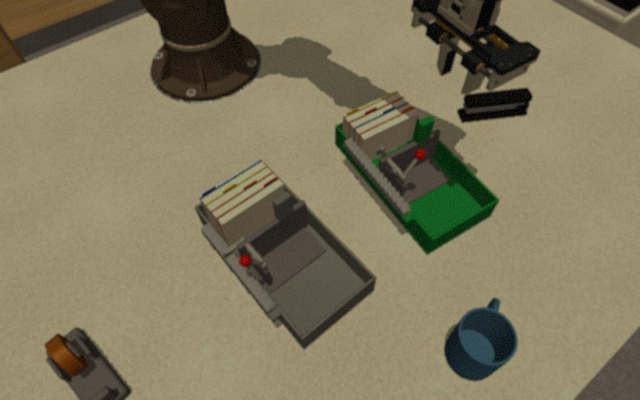

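View pics/t3.png

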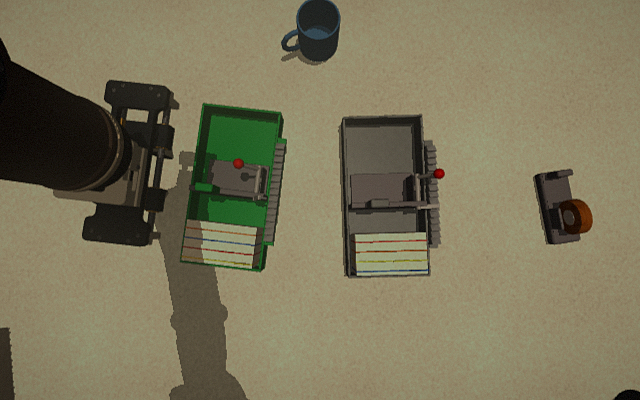

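The knob has flipped over: it is now at top (238,163), about 26 px further to +y. The tab is still near (204,187). Before descending I check the knob-to-tab offset and the clearance to the cards.

Run:
```python
from h import *
Rz=R.from_euler('z',-YAW);C=np.r_[CTR,0]
k,e=tri((420,153.6),(237.8,162.8));print("knob",Rz.apply(k-C).round(4),e)
print("cards front",Rz.apply(onz("top",(222,225),.085)-C).round(4),Rz.apply(onz("top",(188,220),.085)-C).round(4))
im=get_image("top");cv2.imwrite("pics/t4.png",cv2.resize(im[150:260,170:300,::-1],None,fx=5,fy=5,interpolation=cv2.INTER_CUBIC))
```

```text
knob [ 0.0337 -0.0221  0.126 ] 0.0004964964486344924
cards front [-0.0733  0.0004  0.085 ] [-0.0714  0.0611  0.085 ]
```

View pics/t4.png

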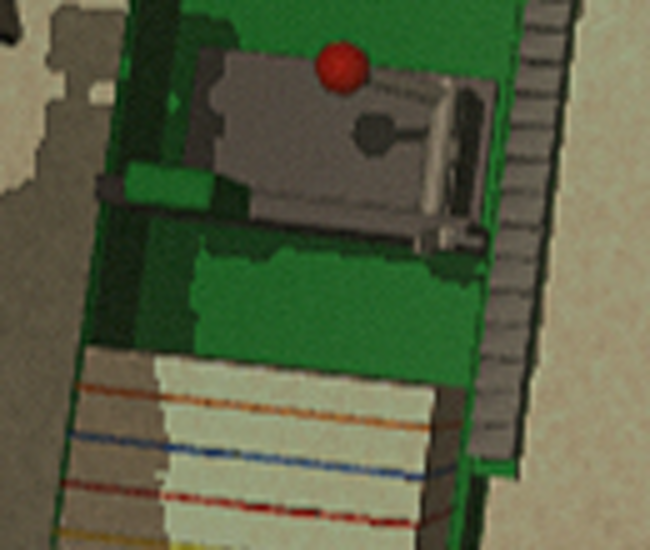

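The tab sits at crop (167,187), which is full-image (203.4,187.4) and agrees with the earlier fix. The knob is about 49 mm to -y of it, so the lever is released. The cards have about 18 mm of clearance. Next I descend and pinch.

```bash
python3 -m pendant '[[[-37,-6,0,0,0,0,0],[-37,-6,20,0,0,0,0],[-37,-6,60,0,0,0,0],[-37,-6,107,0,0,0,0],[-37,-6,107,0,0,0,0],[-37,-6,107,0,0,0,0],[-37,-6,107,0,0,0,1],[-37,-6,107,0,0,0,1],[-37,-6,107,0,0,0,1],[-37,-6,107,0,0,0,1],[-37,-6,107,0,0,0,1]]]' 25
python3 - <<'E'
from h import *
goal(.09,.026,.277)
E
```

```text
clock: 6.15
position: [0.5263, 0.1692, 0.2781]
ee_rot: [-2.335, -2.101, -0.001]
force: [-1.3, -0.0, 6.2]
width: 0.154
world [0.6274 0.1569 0.277 ] shift mm [ -1.6 101.8   1.1] rot [ 0.     -0.0004  0.0003]
now tray xy [-0.0118  0.0276] z 0.2781 F [-1.3 -0.   6.2] w 0.15378754342614798 t 6.15
```

The opening is 14.1 mm, which matches the tab, so it is gripped. I slide it back along tool +y.

```bash
python3 -m pendant '[[[0,8,0,0,0,0,1],[0,16,0,0,0,0,1],[0,24,0,0,0,0,1],[0,32,0,0,0,0,1],[0,40,0,0,0,0,1],[0,48,0,0,0,0,1],[0,56,0,0,0,0,1],[0,64,0,0,0,0,1],[0,70,0,0,0,0,1],[0,70,0,0,0,0,1]]]'
python3 - <<'E'
from h import *
goal(.09,.026,.277)
E
```

```text
clock: 7.4
position: [0.5967, 0.1615, 0.2781]
ee_rot: [2.335, 2.1, 0.002]
force: [3.3, -0.2, 3.5]
width: 0.153
world [0.6274 0.1569 0.277 ] shift mm [-1.3 31.1  1.2] rot [ 0.0017 -0.0002 -0.0001]
now tray xy [0.0589 0.0273] z 0.2781 F [ 3.3 -0.2  3.5] w 0.1525055071158612 t 7.4
```

```bash
python3 -m pendant '[[[0,4,0,0,0,0,1],[0,8,0,0,0,0,1],[0,12,0,0,0,0,1],[0,12,0,0,0,0,1]]]'
python3 -m pendant '[[[0,3,0,0,0,0,1],[0,6,0,0,0,0,1],[0,9,0,0,0,0,1],[0,9,0,0,0,0,1]]]'
python3 - <<'E'
from h import *
goal(.09,.026,.277)
E
```

```text
clock: 7.9
position: [0.6081, 0.1602, 0.2781]
ee_rot: [2.335, 2.101, 0.001]
force: [-0.6, 0.2, 5.2]
width: 0.151
clock: 8.4
position: [0.617, 0.1593, 0.2781]
ee_rot: [2.335, 2.101, 0.001]
force: [-0.4, -1.8, 5.0]
width: 0.151
world [0.6274 0.1569 0.277 ] shift mm [-1.3 10.7  1.1] rot [ 0.0006 -0.      0.0001]
now tray xy [0.0793 0.0273] z 0.2781 F [-0.4 -1.8  5. ] w 0.15092868617666108 t 8.4
```

```bash
python3 -m pendant '[[[0,2,0,0,0,0,1],[0,4,0,0,0,0,1],[0,6,0,0,0,0,1],[0,6,0,0,0,0,1]]]'
python3 -m pendant '[[[0,2,0,0,0,0,1],[0,4,0,0,0,0,1],[0,6,0,0,0,0,1],[0,6,0,0,0,0,1]]]'
python3 - <<'E'
from h import *
goal(.1,.026,.277)
im=get_image("scene");cv2.imwrite("pics/s5.png",cv2.resize(im[60:260,280:540,::-1],None,fx=3,fy=3))
E
```

```text
clock: 8.9
position: [0.6196, 0.1591, 0.278]
ee_rot: [-2.33, -2.098, 0.01]
force: [-20.3, -1.5, 21.6]
width: 0.15
clock: 9.4
position: [0.6217, 0.1593, 0.2769]
ee_rot: [-2.322, -2.095, 0.022]
force: [-39.2, -0.6, 32.7]
width: 0.152
world [0.6374 0.1558 0.277 ] shift mm [-1.8 15.9 -0.4] rot [-0.02    0.0012  0.0025]
now tray xy [0.0841 0.0278] z 0.2769 F [-39.2  -0.6  32.7] w 0.15171047604038201 t 9.4
```

View pics/s5.png

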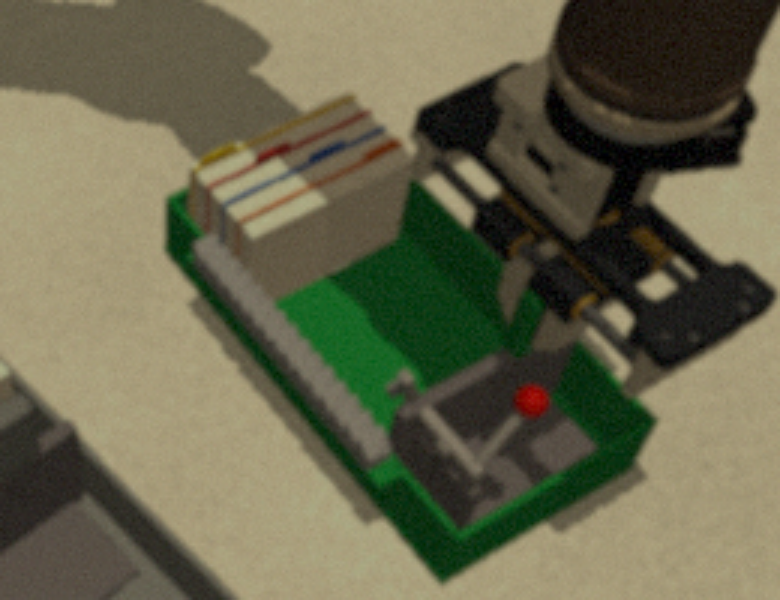

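The follower is against the rear stop: the force jumped to about 39 N, the base plate meets the rear wall, and the lever at (532,400) is still flipped. I take off the load, open the fingers and retreat upward.

```bash
python3 -m pendant '[[[0,-4,0,0,0,0,1],[0,-8,0,0,0,0,1],[0,-8,0,0,0,0,1],[0,-8,0,0,0,0,0.2],[0,-8,0,0,0,0,0.2],[0,-8,0,0,0,0,0.2],[0,-8,0,0,0,0,0.2],[0,-8,-30,0,0,0,0.2],[0,-8,-70,0,0,0,0.2],[0,-8,-110,0,0,0,0.2],[80,-8,-120,0,0,0,0.2],[120,-8,-120,0,0,0,0.2],[120,-8,-120,0,0,0,0.2],[120,-8,-120,0,0,0,0.2]]]'
python3 - <<'E'
from h import *
Rz=R.from_euler('z',-YAW);C=np.r_[CTR,0]
ims={n:get_image(n) for n in("scene","top")}
for n in ims: print(n,[(list(c),s[4]) for c,s in blobs(ims[n],"red",30)[0]])
a=[max((x for x in blobs(ims[n],"red",30)[0] if (x[0][0]>330 if n=="scene" else x[0][0]<330)),key=lambda x:x[1][4])[0] for n in("scene","top")]
k,e=tri(*a);print("knob tray",Rz.apply(k-C).round(4),e)
cv2.imwrite("pics/s6.png",cv2.resize(ims["scene"][60:260,280:540,::-1],None,fx=3,fy=3))
cv2.imwrite("pics/t6.png",cv2.resize(ims["top"][60:290,150:310,::-1],None,fx=2.6,fy=2.6))
goal(.1,.026,.277)
E
```

```text
clock: 11.2
position: [0.6334, 0.278, 0.3974]
ee_rot: [2.334, 2.101, -0.001]
force: [-0.9, -0.4, 0.8]
width: 0.4
scene [([np.float64(457.1), np.float64(192.7)], np.int32(78)), ([np.float64(244.7), np.float64(260.0)], np.int32(94))]
top [([np.float64(245.0), np.float64(108.5)], np.int32(60)), ([np.float64(439.6), np.float64(172.7)], np.int32(53))]
knob tray [ 0.1267 -0.0222  0.1257] 0.00014204768918575612
world [0.6374 0.1558 0.277 ] shift mm [-119.5   16.5  120.9] rot [ 0.0003  0.001  -0.0019]
now tray xy [0.0837 0.1457] z 0.3978 F [ 0.2 -0.4  0.4] w 0.4014224520984093 t 11.3
```

View pics/s6.png

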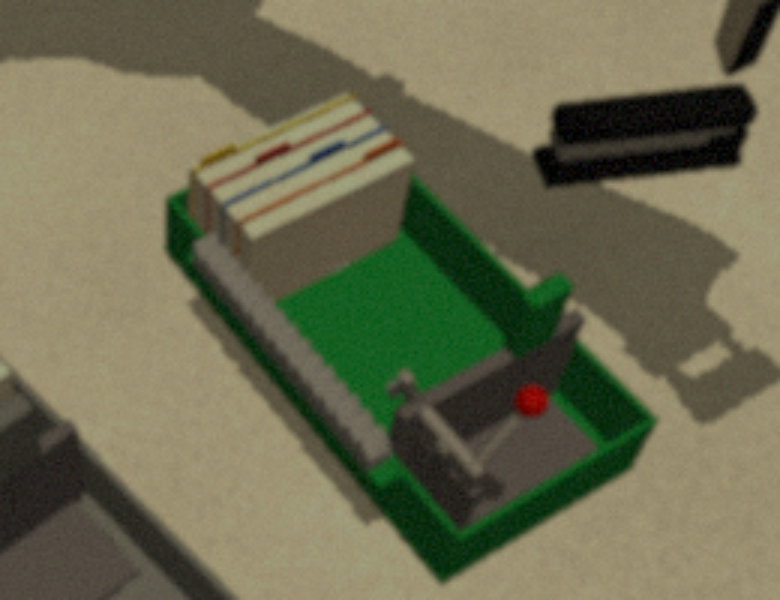

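View pics/t6.png

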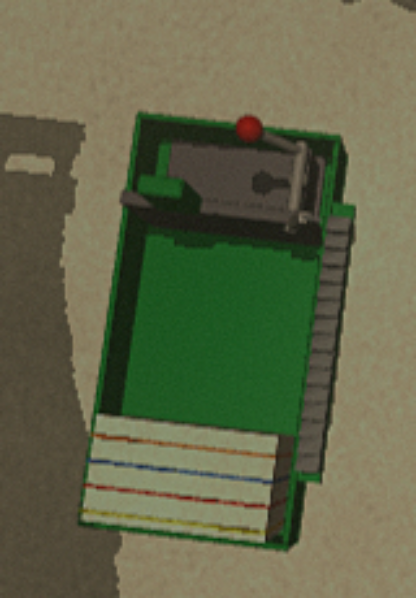

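The gripper is clear and the lever is over. The knob moved 93 mm. As a cross-check, I see whether the base plate's rear edge now sits at the inner rear wall.

Run:
```python
from h import *
Rz=R.from_euler('z',-YAW);C=np.r_[CTR,0]
for z in(.005,.01):
  for p in((209.8,159.5),(257,164.5)): print(z,Rz.apply(onz("top",p,z)-C).round(4))
s=arm.observe();print(np.round(s["force"],1),np.abs(s["dq"]).max())
```

```text
0.005 [0.0507 0.0622 0.005 ]
0.005 [ 0.0515 -0.0327  0.005 ]
0.01 [0.05   0.0607 0.01  ]
0.01 [ 0.0508 -0.0336  0.01  ]
[ 0.2 -0.4  0.4] 0.004828361274640466
```

The plate's rear edge is at 51 + 93 = 144 mm from centre, and the inner wall is at about 146 mm. That agrees with the hard stop I felt, so I hand the job in.

```bash
python3 -c "
from cell import arm
print(arm.sign_off())"
```

```text
the job is handed in; nothing more can be done
None
```

I flipped the green tray's lever to the released side, slid the follower by its green tab back to the rear stop and let go. I handed the job in at about 11.3 s; it reports no verdict.

- **Lever:** the first picture after the push, taken before the follower moved, showed the knob over on the released side. At the end it was still over, about 49 mm to -y of the tab, which matches the released position.
- **Follower:** it travelled 93 mm until it hit a firm stop at about 39 N. The plate's rear edge then measured within about 2 mm of the inner rear wall. I could not read the joint value directly, so its position rests on these two checks.
- **Robot:** the gripper is open and clear of everything, with the force near zero, and I saw no contact with the grey tray.
- **Small disagreements:** before the flip the knob measured z 0.132 m (stated 0.12–0.13), and after it 0.126 m (stated 0.121). I put these down to camera calibration. I also saw an upward force of about 4–6 N while gripping the tab; I did not look for the cause, and it was gone after release.

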